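# Refit the letter scale's platter and zero it

## Robot

A 6-joint arm with a two-finger parallel gripper is mounted at the origin on the work surface. World frame = base frame: x ahead of the robot, y to its left, z up, the work surface at z = 0. Lengths are in mm, angles in rad, forces in N, time in s.
With the tool pointing down it reaches from about 350 to 775 mm from the base axis. Payload 7.3 kg.
Tool frame: the origin (TCP) lies at the very end of the fingers, on their centre line; the grasp point (between the pads) lies 19 mm behind it; x points along the fingers, y is the direction in which the jaws open and shut, and the axes are right-handed (so a half turn about x gives the same grasp; the last joint's range is limited). The gripper opens to 92 mm and grips with 3 to 60 N. Pads are 19 mm wide; open, the fingers measure 130 mm over their backs; the gripper's body (75 mm by 190 mm) begins 47 mm behind the grasp point.
Start: joints at [1.124, 0.342, 1.524, -0, 1.275, -0.146], TCP at [155.534, 501.452, 226.741] pointing down, gripper open.
Joint ranges: [-2.53, 2.53], [-0.77, 2.02], [0.04, 2.7], [-1, 4.14], [0.28, 2.66], [-3.11, 3.11]. Speed limits (rad/s): [2.57, 2.57, 3.14, 3.14, 3.14, 3.14].

## Interface

Orientations are given as [roll, pitch, yaw] about the fixed x, y, z axes, in that order (R = Rz(yaw) Ry(pitch) Rx(roll)).
In Python, from plant import bot gives the robot as it stands.
- The arm moves only by the tool step_arm, never from a script. Its argument "targets" is a list that holds one entry, the list of rows, each a list of 4 numbers: the shift along the tool's x, y, z in m, then the turn about the tool's x in degrees. A call has exactly 5 rows; each row is the pose to reach, as a shift and turn from the pose measured when the call began, along the tool's axes at that moment; what a row does not reach only later rows make up. A row lasts 1/12 s, in which the tool goes at most 41.7 mm and 7.16 degrees, less where a joint would pass 70% of its speed; a pose out of reach is approached as far as the arm can. A call with a gripper value outside its range is refused whole. "jaw" is the closure, from 0 (fully open) to 1 (shut), set as the call begins (left out, the last holds). The fingers move at their own pace and stop on an object; the grip force is fixed at half the most. Time passes only in rows, so rows that repeat a pose let the fingers close, or fill a call up. It gives the time, the measured TCP pose, the force and the opening at its end, in the units of the state.
- bot.get_obs(): the state, without advancing time (a new reading comes with each control period).
- bot.capture(name): name is "scene" or "top" or "wrist"; returns a dict with "color" (480x640x3 uint8, red, green, blue), "depth" (480x640 float32, mm along the optical axis (not along the pixel's ray), 0 where there is no reading), "fov_y" (degrees; the focal length in pixels is half the picture's height over the tangent of half this angle, whatever the lens; pixels are square), "cx", "cy" (the principal point, pixels), "rvec" (rotation vector, rad) and "tvec" (3), from world to camera coordinates, as OpenCV has them. Camera axes: x right, y down, z forward; pixel columns grow to the right and rows downward; lengths in mm; the calibration is good to about 2 mm. The wrist camera is an equidistant fisheye: a pixel r from the principal point sees the ray r / f radians off the axis. A picture is of the moment at which its call begins.
- bot.close_job(): hands the job in, once; it reports no verdict.
The state is a dict: "time": time; "joint_positions": joint angles; "dq": joint speeds; "tau": joint torques, N m; "tool_pos": TCP position; "tcp_rot": TCP orientation; "contact_force": force on the tool from outside, world axes, zero at the start; "moment": the same for the moment, N m; "grip_width": finger opening in mm.
Only numpy, scipy, OpenCV 4.12 (cv2) and the standard library are available. Lean on these libraries where they do the work, as an engineer would, in place of code of your own. Each camera call takes 0.05 s, during which the arm holds its last target. There are 200 camera calls.

## Task

The letter scale's platter has been taken off for cleaning: put it back the right way round, nudging it until its hole drops over the locating pin and it sits level on all four pads, and let go of it. Be gentle, the load cell is a 2 kg one and must never feel more than that. Then, with nothing touching the platter, press the scale's zero key and let it come up; leave the other things on the counter alone.

Things in the scene. Friction and masses are not known exactly. Their poses are not given: they have to be found in the camera images.
- scale: 2 kg letter scale, fixed to the counter; black housing 34 high, from 135 in front (-x) to 130 behind (+x) of its origin and 90 to each side; a grey console (42 high) with display and keys forms its front. Origin on the counter, z up. Its platter is off: on top is a bare H-shaped aluminium load carrier. A seated platter's origin is 47 above the scale's, its x the same way as the scale's x. (mm)
- carrier_nominal (a point): where the drawing puts the middle of the load carrier at pad height: 35 towards +x of the scale's origin, 55 up, axes as the scale's. The carrier is 136 (x) x 124 (y), its bars' top 50 up; 4 round rubber pads, tops 55 up, stand 58 in x and 50 in y from its middle. It is sprung in height: it sinks about 1 per 10 N of load, and gives nothing sideways. The platter's origin comes over its middle. (mm)
- pin_nominal (a point): where the drawing puts the top of the locating pin: 90 towards +x of the scale's origin, 66 up, axes as the scale's. The carrier is bolted on through slotted holes, so the whole of it, pin and pads, really sits up to 6 off in the scale's x and up to 6 in its y (not turned, heights true). The pin is upright steel, 10 in diameter, flat-topped, its top 11 above the pads. (mm)
- platter: stainless platter 170 (x) x 150 (y), 270 to 370 g, balanced about its origin, the right way up on the counter. Origin: centre, at the lower edge of its skirt, z up. Plate 6 thick, top 14 above the origin; a 3 thick skirt hangs 8 below it all round, with 10 or more of play round the carrier. Two upright grey letter rails stand on it (see rails). (mm)
- rails (a point): the place to take the platter: middle of its two parallel letter rails, 29 above the platter's origin; axes as the platter's. Each rail is 90 long in y and 5 thick, with a gap of 14 between, so 24 over both in x; they rise 30 from the plate's top (14) to 44 above the platter's origin. Grip both together from above, fingers closing along the platter's x. (mm)
- platter_hole (a point): centre of the platter's only hole, 13 in diameter, right through the plate, 55 towards +x of the platter's origin, y = 0, at the plate's underside (8 above the platter's origin); axes as the platter's. On the seated platter the pin shows 5 above the plate's top. (mm)
- key_top (a point): centre of the top of the zero key, the scale's only raised key: 26 x 22, standing 5.5 above the console, at its right-hand end (100 towards -x and 60 towards -y of the scale's origin), top 47.5 above the counter; axes as the scale's. It is pressed straight down. (mm)
- zero_key (a joint): travel of the spring-return zero key in m: 0 = up (as it starts), 0.004 = fully down, which takes about 4 N; pressed means more than 0.0025
- tape_roll: roll of clear packing tape lying flat, 100 across, 48 high, origin at the centre of its underside (mm); leave it where it is
- marker: marker pen lying down, 140 long, 19 thick, origin at the middle of its underside, x along it (mm); leave it where it is
- cutter: carton knife lying flat, handle 150 x 28 x 14, origin under its middle, x along it (mm); leave it where it is
- label_roll: roll of blank labels standing on its face, 90 across, 60 high, origin at the centre of its underside (mm); leave it where it is
- small_carton: taped cardboard carton 150 x 110 x 80, origin at the centre of its underside (mm); leave it where it is
- stapler: desk stapler 140 x 34 x 51, origin at the centre of its underside, x along it (mm); leave it where it is
Mind the look-alikes: they are no part of the job. Leave any blue or red look-alike of the platter alone.

How it is judged (in metres and radians):
On the way, in this order (a step that is already met when the one before it is completed fails the run):
1. the platter is seated: hole over the pin, level on its pads, square to the scale, and let go of (z of platter in the frame of scale between 0.044 and 0.0495 m and horizontal distance between platter_hole and pin_nominal below 0.012 m and angle between platter's own z axis and vertical below 0.03 rad and angle between the x axis of platter and the x axis of scale, either way round below 0.12 rad and contact force between the arm and platter below 0.1 N), for 0.3 s.
2. the zero key is pressed while the platter is seated and nothing touches it (all of step 1 and value of joint zero_key above 0.0025 m), for 0.1 s.
At the end, for the whole second after the job is handed in: The platter lies at rest, untouched: hole over the pin (within 12 mm of the nominal point), origin 44 to 49.5 mm above the scale's underside, tilt under 0.03 rad, square to the scale within 0.12 rad and the right way round; the zero key is up again (under 1 mm) (all of step 1 and value of joint zero_key below 0.001 m and linear speed of platter below 0.01 m/s).
It fails at once if the platter is pressed or dropped on the scale with more than 20 N (2 kg) (contact force between platter and scale above 20 N).
It fails at once if another thing on the counter is moved more than 30 mm (distance of any of tape_roll, marker, cutter, label_roll, small_carton, stapler from where it was at the start of the episode above 0.03 m).
It also fails if it takes over 67 s, if anything falls off the work surface, if the arm or the gripper's body presses on something with over 40 N, if the wrist force passes 120 N, or if a joint passes its speed limit or range.

## Working session

There is one attempt and no reset: what is moved stays moved. The work goes in short steps, Python scripts to look and compute and a tool call to move; the robot and the scene stay as the last step left them, time stands still between calls to the robot, and variables do not carry over. Pictures are saved under pics/ and viewed, about 8 in all and at most 12, crops included, and the job is handed in when it is done.

Besides the shell and the picture viewer there is one more tool, called after ">>>" as a command line: name --argument value ..., lists and objects as JSON in quotes. step_arm: Moves the arm, as the interface text tells. Its arguments: {"type":"object","properties":{"targets":{"type":"array","items":{"type":"array","items":{"type":"array","items":{"type":"number"}}}},"jaw":{"type":"number"}},"required":["targets"]}

```bash
mkdir -p pics
cat > h.py <<'E'
import numpy as np, cv2
from plant import bot
def cap(n,f=None):
    c=bot.capture(n)
    if f: cv2.imwrite('pics/'+f,cv2.cvtColor(c['color'],cv2.COLOR_RGB2BGR)); np.savez('pics/'+f[:-4]+'.npz',**c)
    return c
def foc(c): return 240/np.tan(np.radians(c['fov_y'])/2)
def ray(c,u,v,fish=False):
    f=foc(c); x=(u-c['cx'])/f; y=(v-c['cy'])/f
    if fish:
        r=np.hypot(x,y); d=np.array([x/r*np.sin(r),y/r*np.sin(r),np.cos(r)]) if r>1e-9 else np.array([0,0,1.])
    else: d=np.array([x,y,1.])
    R=cv2.Rodrigues(np.array(c['rvec'],float))[0]; t=np.array(c['tvec'],float).ravel()
    return -R.T@t, R.T@d
def atz(c,u,v,z,fish=False):
    o,d=ray(c,u,v,fish); return o+d*(z-o[2])/d[2]
def dep(c,u,v):
    o,d=ray(c,u,v); return o+d*float(np.median(c['depth'][int(v)-1:int(v)+2,int(u)-1:int(u)+2]))
def load(f):
    return dict(np.load('pics/'+f,allow_pickle=True))
E
python3 - <<'E'
from h import *
for n in('top','scene'):
    c=cap(n,n+'0.png'); print(n,c['fov_y'],c['cx'],c['cy'],ray(c,320,240))
print(bot.get_obs())
E
```

```text
top 46.85164538697807 309.84376471590457 235.59937919218115 (array([ 340.38037326,   15.08985496, 1425.22575634]), array([ 0.10603418, -0.01691692, -0.99441936]))
scene 42.7364523453728 326.91339754708105 235.20783935526273 (array([1038.9235003 , -416.33008565, 1271.3526658 ]), array([-0.38427702,  0.30042716, -0.8730766 ]))
{'time': 0.1, 'joint_positions': array([ 1.12399107e+00,  3.42648065e-01,  1.52489730e+00, -1.13446395e-05,
        1.27539648e+00, -1.46000162e-01]), 'dq': array([-8.94510754e-05, -6.26969848e-04, -2.18629181e-03, -3.20636995e-04,
        1.29581836e-03,  6.99668776e-04]), 'tau': array([ 7.10300592e-04, -4.32012892e+01, -2.44696838e+01,  7.19089690e-02,
        5.26333472e-02, -3.37137294e-05]), 'tool_pos': array([155.38048472, 501.11169241, 226.1254872 ]), 'tcp_rot': array([-1.7087557 ,  1.56944709, -2.00955749]), 'contact_force': array([-0.60735086, -0.11644279, -0.13936489]), 'moment': array([-0.01817459,  0.00604114, -0.02789339]), 'grip_width': 91.98914999059612}
```

View pics/top0.png

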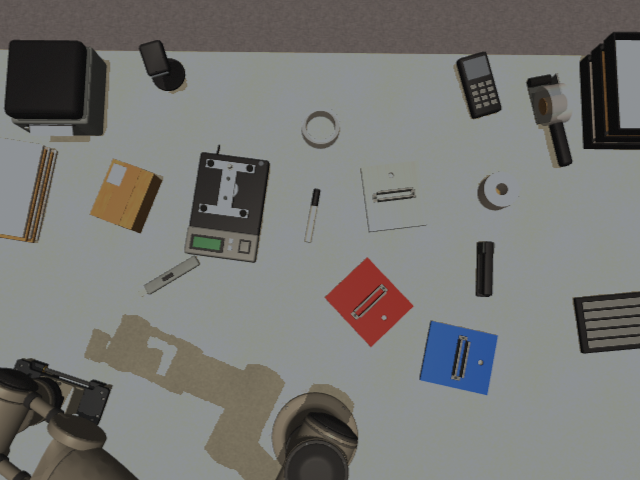

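View pics/scene0.png

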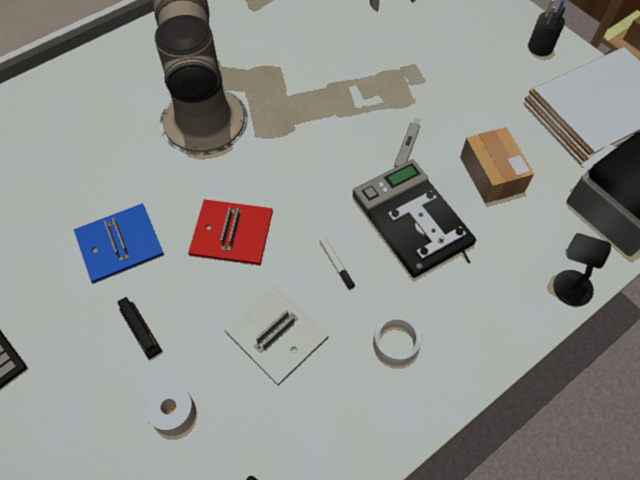

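The top picture has +x up and +y left. There are three platters: red (370,302), blue (458,357) and plain stainless (392,197). The stainless one is meant, since red and blue are ruled out. The scale is at (228,207), with its key at (245,246). One enlarged crop of the platter and scale will confirm this.

Run:
```python
import cv2,numpy as np
a=cv2.imread('pics/top0.png')
s=a[145:270,180:275]; p=a[155:240,350:435]
s=cv2.resize(s,None,fx=4.5,fy=4.5,interpolation=2); p=cv2.resize(p,None,fx=4.3,fy=4.3,interpolation=2)
p=cv2.convertScaleAbs(p,alpha=1.8,beta=-150)
o=np.zeros((600,800,3),np.uint8); o[:s.shape[0],:s.shape[1]]=s; o[:p.shape[0],430:430+p.shape[1]]=p[:,:370]
cv2.imwrite('pics/crop1.png',o)
```

```text
(no output)
```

View pics/crop1.png

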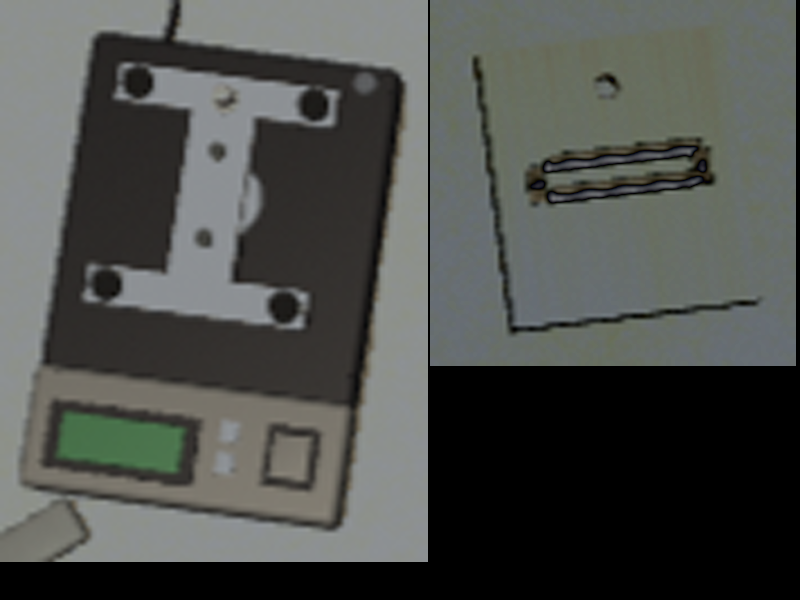

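The crop confirms it. The stainless platter has its hole at top-picture px (390.9,174.8), and its rail tops centre on (395.3,195.2). The pin is at (230.7,166.6). The pads are at (210.7,163.2), (249.8,168.3), (203.6,208.1) and (243.1,213.2), and the key at (244.9,246.6). Converting to positions.

Run:
```python
from h import *
np.set_printoptions(precision=1,suppress=True)
c=load('top0.npz')
P=[atz(c,u,v,55)[:2] for u,v in((210.7,163.2),(249.8,168.3),(203.6,208.1),(243.1,213.2))]
for p in P:print('pad',p)
m=np.mean(P,0); x=P[0]+P[1]-P[2]-P[3]; y=P[0]+P[2]-P[1]-P[3]
print('mid',m,'yaw x',np.degrees(np.arctan2(x[1],x[0])),'yaw y',np.degrees(np.arctan2(-y[0],y[1])),np.linalg.norm(x)/4,np.linalg.norm(y)/4)
print('pin',atz(c,230.7,166.6,66),'key',atz(c,244.9,246.6,47.5))
print('scale corners34',[atz(c,180+u/4.5,145+v/4.5,z)[:2] for u,v,z in((97,36,34),(400,75,34),(22,485,42),(338,524,42))])
h=atz(c,390.9,174.8,14);r=atz(c,395.3,195.2,44)
print('hole',h,'rails',r,'d',h-r)
e=[atz(c,430*0+350+(u-430)/4.3,155+v/4.3,44)[:2] for u,v in((547,165),(700,150),(550,197),(703,182))]
print('railends',e); d=e[0]+e[2]-e[1]-e[3]; print(np.degrees(np.arctan2(-d[0],d[1])),np.linalg.norm(d)/2)
k=[atz(c,350+(u-430)/4.3,155+v/4.3,14)[:2] for u,v in((513,330),(762,300),(475,55))]
print('corners',k,(k[1]+k[2])/2, np.linalg.norm(k[0]-k[1]),np.linalg.norm(k[0]-k[2]), [np.degrees(np.arctan2(*((k[2]-k[0])[::-1])))])
print('depth',dep(c,380,215),dep(c,224,190))
```

```text
pad [678.8 269.7]
pad [666.7 170.5]
pad [563.8 283.9]
pad [551.9 184.7]
mid [615.3 227.2] yaw x -7.045202818460411 yaw y -6.9071366993407155 57.89836534241964 49.952799054021646
pin [667.9 217.2  66. ] key [468.8 179.1  47.5]
scale corners34 [array([710.6, 297.9]), array([689.6, 124.3]), array([452.2, 329.7]), array([432.3, 153.3])]
hole [ 663.  -191.6   14. ] rails [ 603.6 -198.    44. ] d [ 59.4   6.4 -30. ]
railends [array([ 607.9, -152.3]), array([ 617.8, -242.4]), array([ 588.8, -154. ]), array([ 598.7, -244. ])]
6.264209012194099 90.64407687569825
corners [array([ 513.5, -135.3]), array([ 533.1, -284.1]), array([ 680.8, -112.6])] [ 606.9 -198.3] 150.12124659647102 168.84854113189255 [np.float64(7.717367662000702)]
depth [ 557.5 -163.2   11.7] [611.5 235.1  49.2]
```

```bash
cat >> h.py <<'E'
from scipy.spatial.transform import Rotation as Ro
def plan(p,yaw):
    """tool-frame shift (m) and turn (deg) to TCP p, tool y along world heading yaw (deg, mod 180)"""
    o=bot.get_obs(); R=Ro.from_euler('xyz',o['tcp_rot']).as_matrix()
    s=R.T@(np.array(p)-o['tool_pos'])/1000
    a=np.degrees(np.arctan2(R[1,1],R[0,1])); d=(yaw-a+90)%180-90
    print('t',round(o['time'],2),'tcp',o['tool_pos'].round(1),'ydir',round(a,2),'down',R[:,0].round(4),'F',o['contact_force'].round(2),'M',o['moment'].round(2),'w',round(o['grip_width'],1),'q',o['joint_positions'].round(2))
    print('shift',s.round(4),'turn',round(-d,2),'(world yaw change',round(d,2),')')
E
python3 -c "
from h import *
plan((605,-198,150),7)"
```

```text
t 0.1 tcp [155.4 501.1 226.1] ydir 72.77 down [-6.0e-04 -1.2e-03 -1.0e+00] F [-0.61 -0.12 -0.14] M [-0.02  0.01 -0.03] w 92.0 q [ 1.12  0.34  1.52 -0.    1.28 -0.15]
shift [ 0.0767 -0.5344  0.6366] turn 65.77 (world yaw change -65.77 )
```

>>> step_arm --targets '[[[0.0,-0.0267,0.0318,6],[0.0,-0.053,0.064,12],[0.0,-0.08,0.095,18],[0.0,-0.107,0.127,24],[0.0,-0.133,0.159,30]]]' --jaw 0.3

```text
time: 0.52
tool_pos: [268.0, 325.2, 226.0]
tcp_rot: [-1.279, 1.569, -2.108]
contact_force: [0.7, 0.4, 0.2]
grip_width: 65.5
```

```bash
python3 -c "
from h import *
plan((605,-198,150),7)"
```

```text
t 0.52 tcp [268.  325.2 226. ] ydir 42.52 down [-0.001  -0.0017 -1.    ] F [0.73 0.45 0.22] M [-0.07 -0.04 -0.02] w 65.5 q [ 0.7   0.15  1.78 -0.    1.21 -0.04]
shift [ 0.0765 -0.1051  0.6133] turn 35.52 (world yaw change -35.52 )
```

>>> step_arm --targets '[[[0.0,-0.007,0.0405,6],[0.0,-0.014,0.081,12],[0.0,-0.021,0.121,18],[0.0,-0.028,0.162,24],[0.0,-0.035,0.203,30]]]'

```text
time: 0.93
tool_pos: [379.8, 150.0, 226.1]
tcp_rot: [-0.802, 1.569, -2.159]
contact_force: [-0.3, 1.0, 0.1]
grip_width: 64.3
```

```bash
python3 -c "
from h import *
plan((605,-198,150),7)"
```

```text
t 0.93 tcp [379.8 150.  226.1] ydir 12.23 down [-0.0011 -0.0016 -1.    ] F [-0.32  1.    0.14] M [-0.08 -0.02 -0.04] w 64.3 q [ 0.19  0.13  1.81 -0.    1.2  -0.02]
shift [0.0765 0.1465 0.3877] turn 5.23 (world yaw change -5.23 )
```

>>> step_arm --targets '[[[0.005,0.0146,0.0388,1],[0.015,0.029,0.0775,2],[0.025,0.044,0.116,3],[0.03,0.0586,0.155,4],[0.038,0.073,0.194,5.2]]]'

```text
time: 1.35
tool_pos: [490.4, -22.6, 188.7]
tcp_rot: [-0.842, 1.569, -2.291]
contact_force: [1.3, 0.3, -0.3]
grip_width: 64.5
```

>>> step_arm --targets '[[[0.008,0.0146,0.0388,0],[0.016,0.029,0.0775,0],[0.025,0.044,0.116,0],[0.032,0.0586,0.155,0],[0.038,0.073,0.191,0]]]'

```text
time: 1.77
tool_pos: [585.2, -203.6, 150.0]
tcp_rot: [-1.425, 1.568, -2.875]
contact_force: [1.3, 0.3, 1.0]
grip_width: 63.8
```

```bash
python3 -c "
from h import *
plan((605,-198,150),7)
c=cap('wrist','w1.png')
print(c['fov_y'],ray(c,320,240,True))"
```

```text
t 1.77 tcp [ 585.2 -203.6  150. ] ydir 6.93 down [-2.6e-03 -7.0e-04 -1.0e+00] F [1.25 0.27 0.96] M [-0.08 -0.02  0.01] w 63.8 q [-0.46  0.58  1.35 -0.    1.21 -0.58]
shift [-0.0001  0.0203 -0.0032] turn -0.07 (world yaw change 0.07 )
65.70646984690485 (array([ 576.66577863, -133.33098313,  308.61970584]), array([ 0.02322156, -0.26841337, -0.9630239 ]))
```

View pics/w1.png

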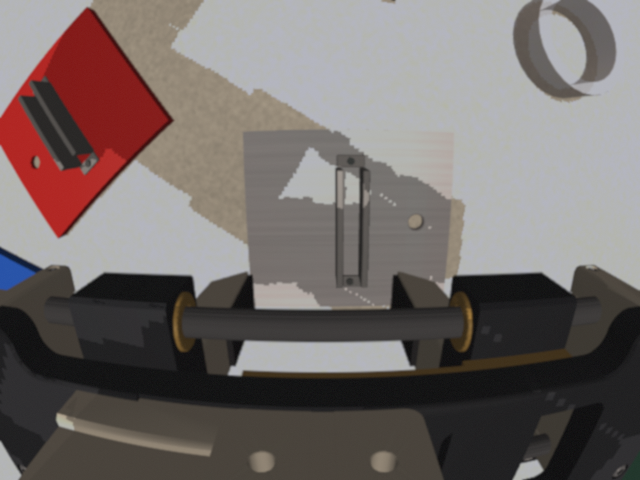

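Wrist view: the hole is at (415,222). The rails run from (340,170) to (338,280) and (363,170) to (362,280), with left side/right side toward −x/+x. The platter lies free between the fingers' line of approach.

Run:
```python
from h import *
np.set_printoptions(precision=1,suppress=True)
c=load('w1.npz')
h=atz(c,415.5,221.5,14,True); print('hole',h)
q=[atz(c,u,v,44,True)[:2] for u,v in((336,170),(370,170),(335,287),(369,287))]
print(q,np.mean(q,0))
k=[atz(c,u,v,14,True)[:2] for u,v in((244,132),(453,132))]
print(k,np.linalg.norm(k[1]-k[0]),np.degrees(np.arctan2(*((k[1]-k[0])[::-1]))))
m=(k[0]+k[1])/2; u=(k[1]-k[0])/np.linalg.norm(k[1]-k[0]); print('centre from edge',m+75*np.array([u[1],-u[0]]),'from hole',h[:2]-55*u)
```

```text
hole [ 660.5 -190.1   14. ]
[array([ 588.2, -154.4]), array([ 612.3, -151.3]), array([ 599., -243.]), array([ 625.2, -240. ])] [ 606.2 -197.2]
[array([ 513.2, -134.4]), array([ 680.3, -111.9])] 168.60816282782682 7.686389073330402
centre from edge [ 606.8 -197.5] from hole [ 605.9 -197.5]
```

```bash
python3 -c "
from h import *
plan((606,-197.5,18),7.4)"
```

```text
t 1.82 tcp [ 587.6 -210.4  147.9] ydir 6.73 down [-0.0013 -0.0042 -1.    ] F [ 0.29 -5.42 -0.36] M [-0.31  0.01  0.01] w 64.4 q [-0.46  0.59  1.34 -0.    1.21 -0.58]
shift [ 0.1298  0.02   -0.0112] turn -0.67 (world yaw change 0.67 )
```

>>> step_arm --targets '[[[0.02,0.01,-0.007,-0.4],[0.04,0.02,-0.011,-0.7],[0.06,0.02,-0.011,-0.7],[0.075,0.02,-0.011,-0.7],[0.085,0.02,-0.011,-0.7]]]'

```text
time: 2.23
tool_pos: [605.0, -196.9, 60.2]
tcp_rot: [-1.191, 1.565, -2.632]
contact_force: [0.1, -0.5, -0.2]
grip_width: 64.6
```

```bash
python3 -c "
from h import *
plan((606,-197.5,18),7.4)"
```

```text
t 2.23 tcp [ 605.  -196.9   60.2] ydir 7.44 down [-0.0047 -0.0026 -1.    ] F [ 0.15 -0.53 -0.21] M [-0.07  0.06  0.03] w 64.6 q [-0.43  0.7   1.39 -0.01  1.05 -0.56]
shift [0.0422 0.0011 0.0006] turn 0.04 (world yaw change -0.04 )
```

>>> step_arm --targets '[[[0.012,0.001,0.0005,0],[0.024,0.001,0.0005,0],[0.034,0.001,0.0005,0],[0.041,0.001,0.0005,0],[0.041,0.001,0.0005,0]]]'

```text
time: 2.65
tool_pos: [605.0, -197.1, 17.5]
tcp_rot: [-1.48, 1.564, -2.921]
contact_force: [0.3, 0.5, -0.3]
grip_width: 63.8
```

>>> step_arm --targets '[[[0.0,0,0,0],[0,0,0,0],[0,0,0,0],[0,0,0,0],[0,0,0,0]]]' --jaw 1

```text
time: 3.07
tool_pos: [605.3, -197.2, 18.1]
tcp_rot: [-1.387, 1.564, -2.828]
contact_force: [-0.8, -0.1, -0.2]
grip_width: 35.2
```

>>> step_arm --targets '[[[0.0,0,0,0],[0,0,0,0],[0,0,0,0],[0,0,0,0],[0,0,0,0]]]'

```text
time: 3.48
tool_pos: [605.6, -197.3, 18.5]
tcp_rot: [-1.29, 1.565, -2.731]
contact_force: [0.0, 1.0, 2.1]
grip_width: 23.5
```

```bash
python3 -c "
from h import *
plan((606,-197.5,18),7.4)"
```

```text
t 3.48 tcp [ 605.6 -197.3   18.5] ydir 7.43 down [-0.0052 -0.0023 -1.    ] F [0.04 0.96 2.1 ] M [-0.02 -0.24 -0.01] w 23.5 q [-0.43  0.76  1.42 -0.01  0.97 -0.56]
shift [0.0005 0.0003 0.0003] turn 0.03 (world yaw change -0.03 )
```

>>> step_arm --targets '[[[-0.005,0,0,0],[-0.02,0,0,0],[-0.04,0,0,0],[-0.065,0,0,0],[-0.09,0,0,0]]]'

```text
time: 3.9
tool_pos: [605.0, -196.7, 108.3]
tcp_rot: [-1.588, 1.562, -3.029]
contact_force: [0.5, -0.9, -3.3]
grip_width: 24.0
```

>>> step_arm --targets '[[[-0.02,0,0,0],[-0.035,0,0,0],[-0.045,0,0,0],[-0.05,0,0,0],[-0.05,0,0,0]]]'

```text
time: 4.32
tool_pos: [605.5, -196.7, 158.9]
tcp_rot: [-1.535, 1.563, -2.976]
contact_force: [0.7, -0.3, -3.5]
grip_width: 23.9
```

```bash
python3 -c "
from h import *
plan((615,227,150),-7)"
```

```text
t 4.32 tcp [ 605.5 -196.7  158.9] ydir 7.43 down [-0.0078 -0.0013 -1.    ] F [ 0.71 -0.31 -3.45] M [-0.09  0.04  0.05] w 23.9 q [-0.43  0.61  1.28 -0.    1.26 -0.56]
shift [ 0.0082  0.0643 -0.4189] turn 14.43 (world yaw change -14.43 )
```

>>> step_arm --targets '[[[0,0.002,-0.012,0.4],[0,0.006,-0.035,1.3],[0,0.011,-0.07,2.6],[0,0.016,-0.105,4],[0,0.022,-0.14,5.3]]]'

```text
time: 4.73
tool_pos: [608.0, -52.9, 156.9]
tcp_rot: [-1.584, 1.56, -3.12]
contact_force: [0.4, 0.2, -3.0]
grip_width: 23.5
```

>>> step_arm --targets '[[[0,0.006,-0.035,1.3],[0,0.011,-0.07,2.6],[0,0.016,-0.105,4],[0,0.022,-0.14,5.3],[0,0.027,-0.175,6.6]]]'

```text
time: 5.15
tool_pos: [627.7, 125.5, 155.0]
tcp_rot: [-1.47, 1.557, -3.122]
contact_force: [0.6, -0.2, -3.2]
grip_width: 23.7
```

```bash
python3 -c "
from h import *
plan((615,227,150),-7)"
```

```text
t 5.15 tcp [627.7 125.5 155. ] ydir -4.67 down [-1.410e-02 -3.000e-04 -9.999e-01] F [ 0.59 -0.17 -3.2 ] M [-0.06 -0.04 -0.01] w 23.7 q [0.08 0.62 1.27 0.   1.27 0.16]
shift [ 0.0051 -0.0209 -0.1002] turn 2.33 (world yaw change -2.33 )
```

>>> step_arm --targets '[[[0,0,0.0,1],[0,-0.003,0.0,2.3],[0,-0.006,0,2.3],[0,-0.01,0,2.3],[0,-0.01,0,2.3]]]'

```text
time: 5.57
tool_pos: [616.7, 125.2, 154.9]
tcp_rot: [-1.414, 1.555, -3.108]
contact_force: [-0.1, -0.3, -2.5]
grip_width: 23.9
```

```bash
python3 -c "
from h import *
c=cap('wrist','w2.png')
plan((615,227,150),-7)"
```

```text
t 5.62 tcp [617.2 125.1 155.1] ydir -7.04 down [-1.460e-02 -4.000e-04 -9.999e-01] F [-0.04 -1.04 -3.3 ] M [-0.06  0.12  0.  ] w 24.2 q [0.08 0.6  1.3  0.   1.25 0.2 ]
shift [ 0.0051 -0.0146 -0.1009] turn -0.04 (world yaw change 0.04 )
```

View pics/w2.png

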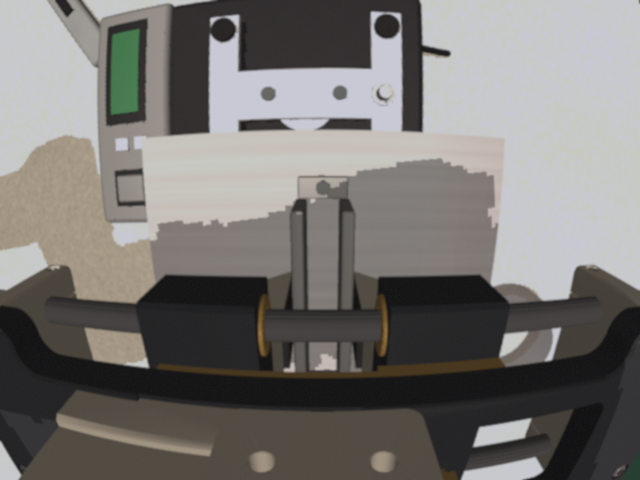

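The wrist view shows the pin top at about (385,93) and the +y pads at (223,30) and (386,26). The zero key is at (131,187). The platter hangs square, with its far edge from (145,138) to (504,140).

Run:
```python
from h import *
np.set_printoptions(precision=1,suppress=True)
c=load('w2.npz')
a=cv2.imread('pics/w2.png')[75:112,360:410]; g=cv2.cvtColor(a,cv2.COLOR_BGR2GRAY)
cv2.imwrite('pics/pin.png',np.hstack([cv2.resize(a,None,fx=8,fy=8,interpolation=2),cv2.resize(cv2.imread('pics/w2.png')[175:212,300-190:300-140],None,fx=8,fy=8,interpolation=2)[:,:]]))
def blob(u,v,r):
    g=cv2.cvtColor(cv2.imread('pics/w2.png'),6)[v-r:v+r,u-r:u+r]; m=(g<60).astype(np.uint8)
    n,l,s,ce=cv2.connectedComponentsWithStats(m); i=l[r,r]; return ce[i]+[u-r,v-r],s[i]
P=[]
for u,v in((223,30),(386,26)):
    (x,y),s=blob(u,v,18); p=atz(c,x,y,55,True)[:2]; P.append(p); print(x,y,s,p)
d=P[1]-P[0]; n=np.linalg.norm(d); d/=n; print('span',n,'yaw',np.degrees(np.arctan2(d[1],d[0])),'mid',(P[0]+P[1])/2+50*np.array([d[1],-d[0]]))
m=(P[0]+P[1])/2+50*np.array([d[1],-d[0]]); print('pin from pads',m+55*d)
print('pin',atz(c,385,93,66,True),'key',atz(c,131,187,47.5,True))
# held platter edge: origin height
z=136; k=[atz(c,u,v,z+14,True)[:2] for u,v in((145,138),(504,140))]; d2=k[1]-k[0]; L=np.linalg.norm(d2); d2/=L
print('platter',L,np.degrees(np.arctan2(d2[1],d2[0])),(k[0]+k[1])/2+75*np.array([d2[1],-d2[0]]))
```

```text
218.91612903225806 26.961290322580645 [  0   0  36  36 620] [560.5 288.2]
386.4232673267327 25.77970297029703 [  7   7  24  22 404] [677.4 271.5]
span 118.07045365873331 yaw -8.118765446069059 mid [611.9 230.3]
pin from pads [666.3 222.6]
pin [668.1 221.4  66. ] key [468.  182.8  47.5]
platter 168.84508759917742 -7.33681937632728 [616.  124.4]
```

View pics/pin.png

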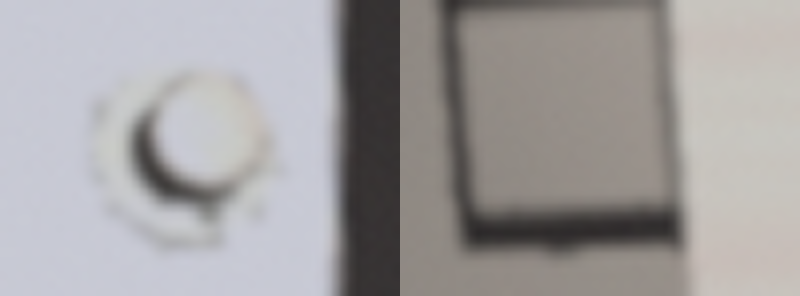

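Run:
```python
from h import *
np.set_printoptions(precision=1,suppress=True)
c=load('w2.npz')
pin=atz(c,385.9,91.2,66,True)[:2]
P=[atz(c,u,v,55,True)[:2] for u,v in((223,29.5),(386.4,25.8))]
d=P[1]-P[0]; n=np.linalg.norm(d); d/=n; m=(P[0]+P[1])/2+50*np.array([d[1],-d[0]])
print('pin',pin,'span',n,np.degrees(np.arctan2(d[1],d[0])),'mid',m,'pin pads',m+55*d)
print('key',atz(c,110+ (568-400)/8,175+108/8,47.5,True))
plan((613.5,227.5,130),-7.2)
```

```text
pin [668.8 222.6] span 114.91353558954532 -6.996119663924085 mid [614.3 228.9] pin pads [668.9 222.2]
key [467.7 181.6  47.5]
t 5.62 tcp [617.2 125.1 155.1] ydir -7.04 down [-0. -0. -1.] F [-0.  -1.  -3.3] M [-0.1  0.1  0. ] w 24.2 q [0.1 0.6 1.3 0.  1.2 0.2]
shift [ 0.  -0.  -0.1] turn 0.16 (world yaw change -0.16 )
```

Run:
```python
from h import *
plan((615.3,229,125),-7.2)
```

```text
t 5.62 tcp [617.2 125.1 155.1] ydir -7.04 down [-1.460e-02 -4.000e-04 -9.999e-01] F [-0.04 -1.04 -3.3 ] M [-0.06  0.12  0.  ] w 24.2 q [0.08 0.6  1.3  0.   1.25 0.2 ]
shift [ 0.0301 -0.0142 -0.1029] turn 0.16 (world yaw change -0.16 )
```

>>> step_arm --targets '[[[0.0,-0.003,-0.02,0],[0.004,-0.0075,-0.055,0],[0.012,-0.012,-0.085,0.1],[0.022,-0.0142,-0.103,0.2],[0.03,-0.0142,-0.103,0.2]]]'

```text
time: 6.03
tool_pos: [615.0, 232.2, 124.7]
tcp_rot: [-1.535, 1.557, 3.053]
contact_force: [-0.1, -1.0, -3.0]
grip_width: 23.7
```

>>> step_arm --targets '[[[0.01,0,0,0],[0.02,0,0,0],[0.03,0,0,0],[0.034,0,0,0],[0.034,0,0,0]]]'

```text
time: 6.45
tool_pos: [613.9, 230.9, 89.1]
tcp_rot: [-1.478, 1.554, 3.109]
contact_force: [0.5, -0.1, -3.5]
grip_width: 23.8
```

Run:
```python
from h import *
plan((615.3,229,81),-7)
```

```text
t 6.45 tcp [613.9 230.9  89.1] ydir -7.19 down [-1.680e-02  5.000e-04 -9.999e-01] F [ 0.45 -0.1  -3.5 ] M [-0.1  -0.01 -0.02] w 23.8 q [0.24 0.71 1.29 0.   1.16 0.36]
shift [0.0081 0.0017 0.0017] turn -0.19 (world yaw change 0.19 )
```

>>> step_arm --targets '[[[0.002,0.001,0.001,0],[0.004,0.0017,0.0017,0],[0.006,0.0017,0.0017,0],[0.008,0.0017,0.0017,0],[0.009,0.0017,0.0017,0]]]'

```text
time: 6.87
tool_pos: [615.3, 229.0, 80.0]
tcp_rot: [-1.477, 1.554, 3.109]
contact_force: [0.4, -0.4, -3.8]
grip_width: 23.7
```

Run:
```python
from h import *
plan((615.3,229,77.5),-7)
```

```text
t 6.87 tcp [615.3 229.   80. ] ydir -7.2 down [-1.670e-02  5.000e-04 -9.999e-01] F [ 0.36 -0.42 -3.77] M [-0.1   0.01  0.03] w 23.7 q [0.24 0.72 1.29 0.   1.14 0.36]
shift [ 0.0025  0.     -0.    ] turn -0.2 (world yaw change 0.2 )
```

Descend in small steps, watching fz (free value about −3.4).

>>> step_arm --targets '[[[0.0005,0,0,0],[0.001,0,0,0],[0.0015,0,0,0],[0.002,0,0,0],[0.0025,0,0,0]]]'

```text
time: 7.28
tool_pos: [615.3, 229.1, 77.6]
tcp_rot: [-1.482, 1.554, 3.105]
contact_force: [0.5, 0.4, -3.3]
grip_width: 23.9
```

>>> step_arm --targets '[[[0.0003,0,0,0],[0.0006,0,0,0],[0.0009,0,0,0],[0.0012,0,0,0],[0.0012,0,0,0]]]'

```text
time: 7.7
tool_pos: [615.2, 229.0, 76.3]
tcp_rot: [-1.478, 1.554, 3.108]
contact_force: [0.3, -0.6, -2.1]
grip_width: 24.0
```

>>> step_arm --targets '[[[0.0002,0,0,0],[0.0004,0,0,0],[0.0005,0,0,0],[0.0005,0,0,0],[0.0005,0,0,0]]]'

```text
time: 8.12
tool_pos: [615.2, 229.0, 75.8]
tcp_rot: [-1.477, 1.554, 3.11]
contact_force: [-1.0, -0.5, -3.5]
grip_width: 24.4
```

Run:
```python
from h import *
plan((615.3,229,77.5),-7)
```

```text
t 8.12 tcp [615.2 229.   75.8] ydir -7.2 down [-1.670e-02  5.000e-04 -9.999e-01] F [-0.95 -0.52 -3.53] M [-0.07  0.05 -0.01] w 24.4 q [0.24 0.73 1.3  0.   1.13 0.36]
shift [-0.0017  0.      0.    ] turn -0.2 (world yaw change 0.2 )
```

No contact yet, so I'll continue.

>>> step_arm --targets '[[[0.0002,0,0,0],[0.0004,0,0,0],[0.0006,0,0,0],[0.0006,0,0,0],[0.0006,0,0,0]]]'

```text
time: 8.53
tool_pos: [615.2, 229.0, 75.2]
tcp_rot: [-1.482, 1.554, 3.105]
contact_force: [-0.7, -0.0, -3.7]
grip_width: 24.0
```

>>> step_arm --targets '[[[0.0002,0,0,0],[0.0004,0,0,0],[0.0006,0,0,0],[0.0006,0,0,0],[0.0006,0,0,0]]]'

```text
time: 8.95
tool_pos: [615.2, 229.0, 74.5]
tcp_rot: [-1.478, 1.554, 3.109]
contact_force: [0.1, 0.0, -3.4]
grip_width: 23.7
```

>>> step_arm --targets '[[[0.0003,0,0,0],[0.0006,0,0,0],[0.0009,0,0,0],[0.0012,0,0,0],[0.0012,0,0,0]]]'

```text
time: 9.37
tool_pos: [615.1, 229.0, 73.2]
tcp_rot: [-1.474, 1.554, 3.113]
contact_force: [-0.6, -0.8, -3.6]
grip_width: 23.1
```

>>> step_arm --targets '[[[0.0003,0,0,0],[0.0006,0,0,0],[0.0009,0,0,0],[0.0012,0,0,0],[0.0012,0,0,0]]]'

```text
time: 9.78
tool_pos: [615.1, 229.0, 72.0]
tcp_rot: [-1.474, 1.554, 3.113]
contact_force: [0.5, -0.2, -3.6]
grip_width: 24.1
```

Run:
```python
from h import *
plan((615.3,229,65.5),-7)
```

```text
t 9.78 tcp [615.1 229.   72. ] ydir -7.2 down [-1.700e-02  5.000e-04 -9.999e-01] F [ 0.52 -0.21 -3.62] M [-0.04  0.05 -0.  ] w 24.1 q [0.24 0.73 1.3  0.   1.13 0.36]
shift [ 0.0065  0.0003 -0.    ] turn -0.2 (world yaw change 0.2 )
```

The platter is already about 4 mm below pin-top contact height with no load, so the hole is over the pin. Continuing down to the pads, which I expect at about 66.

>>> step_arm --targets '[[[0.0004,0,0,0],[0.0008,0,0,0],[0.0012,0,0,0],[0.0016,0,0,0],[0.002,0,0,0]]]'

```text
time: 10.2
tool_pos: [615.0, 229.0, 69.9]
tcp_rot: [-1.472, 1.554, 3.115]
contact_force: [0.1, 0.1, -3.5]
grip_width: 23.5
```

>>> step_arm --targets '[[[0.0004,0,0,0],[0.0008,0,0,0],[0.0012,0,0,0],[0.0016,0,0,0],[0.002,0,0,0]]]'

```text
time: 10.62
tool_pos: [615.0, 229.0, 67.8]
tcp_rot: [-1.472, 1.554, 3.114]
contact_force: [0.3, -1.0, -3.4]
grip_width: 23.6
```

>>> step_arm --targets '[[[0.0002,0,0,0],[0.0004,0,0,0],[0.0006,0,0,0],[0.0006,0,0,0],[0.0006,0,0,0]]]'

```text
time: 11.03
tool_pos: [615.0, 229.0, 67.2]
tcp_rot: [-1.472, 1.554, 3.115]
contact_force: [-0.4, 0.5, -3.1]
grip_width: 23.6
```

>>> step_arm --targets '[[[0.0002,0,0,0],[0.0004,0,0,0],[0.0006,0,0,0],[0.0006,0,0,0],[0.0006,0,0,0]]]'

```text
time: 11.45
tool_pos: [614.9, 229.0, 66.6]
tcp_rot: [-1.471, 1.554, 3.116]
contact_force: [0.5, -0.5, -3.6]
grip_width: 23.8
```

>>> step_arm --targets '[[[0.0002,0,0,0],[0.0004,0,0,0],[0.0004,0,0,0],[0.0004,0,0,0],[0.0004,0,0,0]]]'

```text
time: 11.87
tool_pos: [614.9, 229.0, 66.3]
tcp_rot: [-1.475, 1.554, 3.112]
contact_force: [-1.0, 0.5, -2.7]
grip_width: 24.1
```

>>> step_arm --targets '[[[0.0002,0,0,0],[0.0004,0,0,0],[0.0004,0,0,0],[0.0004,0,0,0],[0.0004,0,0,0]]]'

```text
time: 12.28
tool_pos: [615.0, 229.0, 66.0]
tcp_rot: [-1.476, 1.554, 3.11]
contact_force: [-1.1, -0.4, -1.8]
grip_width: 23.9
```

Pad contact begins at 66.0, as expected. One more small step.

>>> step_arm --targets '[[[0.0002,0,0,0],[0.0004,0,0,0],[0.0004,0,0,0],[0.0004,0,0,0],[0.0004,0,0,0]]]'

```text
time: 12.7
tool_pos: [615.1, 229.0, 65.8]
tcp_rot: [-1.477, 1.554, 3.109]
contact_force: [-0.3, -0.7, -1.0]
grip_width: 23.7
```

Run:
```python
from h import *
c=cap('scene'); a=c['color'][150:285,340:490]; 
cv2.imwrite('pics/s1.png',cv2.cvtColor(cv2.resize(a,None,fx=4,fy=4,interpolation=2),4))
plan((615.3,229,65.5),-7)
```

```text
t 12.75 tcp [615.1 229.   65.7] ydir -7.19 down [-1.660e-02  5.000e-04 -9.999e-01] F [-0.95  0.16 -0.48] M [-0.12  0.06  0.04] w 24.1 q [0.24 0.74 1.31 0.   1.11 0.36]
shift [ 0.0002  0.0002 -0.    ] turn -0.19 (world yaw change 0.19 )
```

View pics/s1.png

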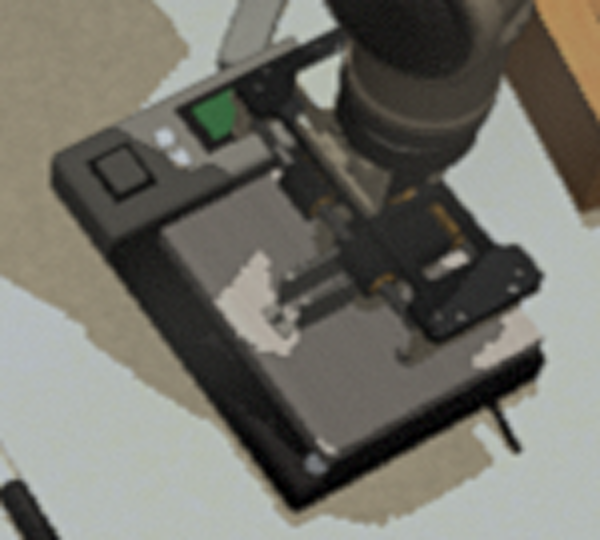

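The platter lies on the scale, square to it, between the console and the rear. I'll open only to about 44 mm so a finger back can't reach the pin, then rise.

>>> step_arm --targets '[[[0.0,0,0,0],[0,0,0,0],[0,0,0,0],[0,0,0,0],[0,0,0,0]]]' --jaw 0.55

```text
time: 13.17
tool_pos: [615.2, 229.0, 65.8]
tcp_rot: [-1.483, 1.555, 3.104]
contact_force: [1.2, -0.1, -0.1]
grip_width: 41.0
```

>>> step_arm --targets '[[[-0.001,0,0,0],[-0.004,0,0,0],[-0.01,0,0,0],[-0.02,0,0,0],[-0.03,0,0,0]]]'

```text
time: 13.58
tool_pos: [615.8, 229.0, 96.9]
tcp_rot: [-1.485, 1.555, 3.102]
contact_force: [-0.1, -0.5, -0.9]
grip_width: 41.7
```

>>> step_arm --targets '[[[-0.02,0,0,0],[-0.04,0,0,0],[-0.06,0,0,0],[-0.075,0,0,0],[-0.08,0,0,0]]]' --jaw 1

```text
time: 14.0
tool_pos: [618.5, 229.4, 181.3]
tcp_rot: [-1.66, 1.561, 2.927]
contact_force: [0.2, 0.3, 1.5]
grip_width: 12.5
```

Run:
```python
from h import *
plan((468,181,150),-7)
```

```text
t 14.0 tcp [618.5 229.4 181.3] ydir -7.19 down [-0.0099  0.0022 -0.9999] F [0.17 0.27 1.55] M [-0.08  0.01 -0.02] w 12.5 q [0.24 0.63 1.17 0.   1.35 0.36]
shift [ 0.0327 -0.1429  0.0668] turn -0.19 (world yaw change 0.19 )
```

>>> step_arm --targets '[[[0.0,-0.03,0.014,0],[0.0,-0.066,0.03,0],[0.01,-0.1,0.047,0],[0.02,-0.13,0.06,0],[0.033,-0.143,0.067,0]]]' --jaw 1

```text
time: 14.42
tool_pos: [464.1, 180.1, 150.1]
tcp_rot: [-1.622, 1.56, 2.965]
contact_force: [1.1, 0.4, -0.3]
grip_width: 0.2
```

>>> step_arm --targets '[[[0.0,0,0,0],[0,0,0,0],[0,0,0,0],[0,0,0,0],[0,0,0,0]]]'

```text
time: 14.83
tool_pos: [465.6, 180.5, 150.5]
tcp_rot: [-1.69, 1.561, 2.897]
contact_force: [0.1, -0.8, 0.0]
grip_width: 0.4
```

Run:
```python
from h import *
c=cap('wrist','w3.png'); t=cap('top','top2.png')
a=cv2.imread('pics/w3.png')[:, :]; b=cv2.resize(cv2.imread('pics/top2.png')[140:275,175:280],None,fx=2.6,fy=2.6,interpolation=2)
o=np.zeros((480,800,3),np.uint8); o[:,:520]=a[:,120:]; o[:b.shape[0],525:525+b.shape[1]]=b[:,:275]
cv2.imwrite('pics/w3c.png',o)
plan((468,181,50),-7)
```

```text
t 14.93 tcp [465.  180.3 150.2] ydir -7.17 down [-0.0104  0.0021 -0.9999] F [-0.29 -0.37 -0.18] M [-0.13  0.11  0.  ] w 0.7 q [0.21 0.38 1.7  0.   1.07 0.34]
shift [ 0.1002  0.004  -0.0009] turn -0.17 (world yaw change 0.17 )
```

View pics/w3c.png

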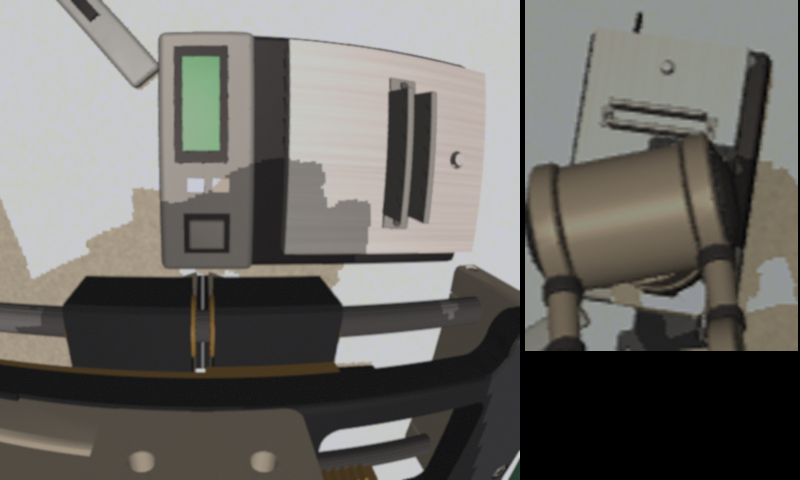

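The pin stands through the hole: crop (457,158) in the wrist view and (667,67) in the top view. The platter is square. The key centre is at wrist px (327,233). Checking level from depth and the key position.

Run:
```python
from h import *
np.set_printoptions(precision=1,suppress=True)
c=load('w3.npz'); k=atz(c,327,233,47.5,True); print('key',k)
t=load('top2.npz')
P=np.array([dep(t,175+(u-525)/2.6,140+v/2.6) for u,v in((605,45),(735,65),(595,140),(630,60),(640,140),(700,70))]); print(P)
plan((467.5,181,51),-7)
```

```text
key [467.6 183.2  47.5]
[[692.4 281.4  61.2]
 [674.1 155.1  60.1]
 [598.6 287.8  62.4]
 [677.7 256.7  61.5]
 [599.3 244.8  61.2]
 [668.7 188.8  60.6]]
t 14.93 tcp [465.  180.3 150.2] ydir -7.17 down [-0.  0. -1.] F [-0.3 -0.4 -0.2] M [-0.1  0.1  0. ] w 0.7 q [0.2 0.4 1.7 0.  1.1 0.3]
shift [ 0.1  0.  -0. ] turn -0.17 (world yaw change 0.17 )
```

Plate top is at 60–62, against 61 expected, so it's seated and level. Now pressing the key.

>>> step_arm --targets '[[[0.01,0.002,-0.001,0],[0.03,0.003,-0.002,0],[0.05,0.003,-0.002,0],[0.07,0.003,-0.002,0],[0.08,0.003,-0.002,0]]]'

```text
time: 15.35
tool_pos: [466.3, 181.9, 67.4]
tcp_rot: [-1.542, 1.557, 3.045]
contact_force: [-0.3, -0.1, -0.2]
grip_width: 0.3
```

Run:
```python
from h import *
plan((467.6,182,44.2),-7)
```

```text
t 15.35 tcp [466.3 181.9  67.4] ydir -7.17 down [-0.0138  0.0013 -0.9999] F [-0.33 -0.11 -0.21] M [-0.11  0.13  0.04] w 0.3 q [0.22 0.5  1.78 0.01 0.87 0.34]
shift [ 0.0232  0.0016 -0.0003] turn -0.17 (world yaw change 0.17 )
```

>>> step_arm --targets '[[[0.006,0.0016,0,0],[0.011,0.0016,0,0],[0.015,0.0016,0,0],[0.018,0.0016,0,0],[0.019,0.0016,0,0]]]'

```text
time: 15.77
tool_pos: [467.8, 181.8, 48.5]
tcp_rot: [-1.559, 1.557, 3.028]
contact_force: [0.2, -0.9, -0.0]
grip_width: 0.6
```

>>> step_arm --targets '[[[0.001,0,0,0],[0.002,0,0,0],[0.003,0,0,0],[0.004,0,0,0],[0.004,0,0,0]]]'

```text
time: 16.18
tool_pos: [468.2, 181.9, 44.8]
tcp_rot: [-1.584, 1.558, 3.004]
contact_force: [0.7, -0.8, 3.8]
grip_width: 0.6
```

>>> step_arm --targets '[[[0.0005,0,0,0],[0.001,0,0,0],[0.001,0,0,0],[0.001,0,0,0],[0.001,0,0,0]]]'

```text
time: 16.6
tool_pos: [468.2, 181.9, 43.9]
tcp_rot: [-1.586, 1.559, 3.001]
contact_force: [-0.9, -0.1, 4.6]
grip_width: 0.6
```

>>> step_arm --targets '[[[0.0002,0,0,0],[0.0003,0,0,0],[0.0003,0,0,0],[0.0003,0,0,0],[0.0003,0,0,0]]]'

```text
time: 17.02
tool_pos: [468.2, 181.9, 43.8]
tcp_rot: [-1.59, 1.559, 2.997]
contact_force: [-1.6, -1.7, 4.9]
grip_width: 0.6
```

Travel is about 3.7 mm at nearly 5 N, so the key is pressed. Lifting off.

>>> step_arm --targets '[[[-0.004,0,0,0],[-0.012,0,0,0],[-0.03,0,0,0],[-0.06,0,0,0],[-0.09,0,0,0]]]'

```text
time: 17.43
tool_pos: [468.4, 181.5, 134.4]
tcp_rot: [-1.527, 1.556, 3.06]
contact_force: [0.6, 0.5, -0.8]
grip_width: 0.8
```

>>> step_arm --targets '[[[-0.02,-0.02,0,0],[-0.03,-0.04,0,0],[-0.04,-0.06,0,0],[-0.04,-0.06,0,0],[-0.04,-0.06,0,0]]]'

```text
time: 17.85
tool_pos: [409.3, 189.2, 176.2]
tcp_rot: [-1.569, 1.558, 3.019]
contact_force: [0.1, 0.2, -0.2]
grip_width: 0.4
```

Run:
```python
from h import *
plan((468,182,180),-7)
c=cap('scene','s2.png'); a=cv2.imread('pics/s2.png')[145:285,340:490]
cv2.imwrite('pics/s2c.png',cv2.resize(a,None,fx=4,fy=4,interpolation=2))
```

```text
t 17.85 tcp [409.3 189.2 176.2] ydir -7.12 down [-0.0129  0.0016 -0.9999] F [ 0.12  0.24 -0.23] M [-0.16 -0.01 -0.02] w 0.4 q [0.26 0.27 1.79 0.01 1.1  0.38]
shift [-0.0046  0.0591 -0.0001] turn -0.12 (world yaw change 0.12 )
```

View pics/s2c.png

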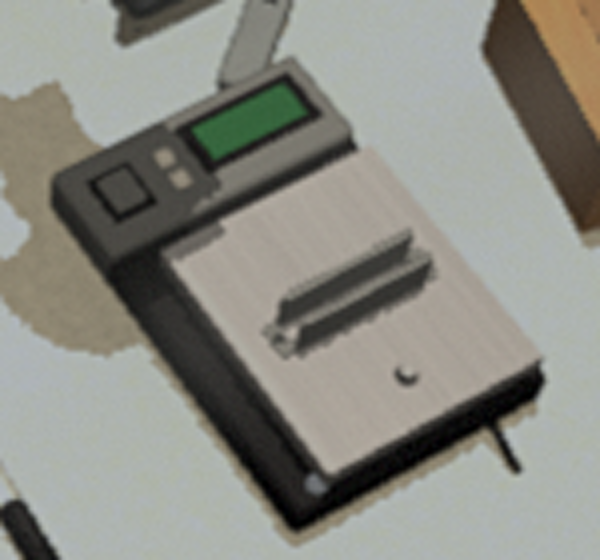

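The platter is seated with the pin in its hole at (405,373), and nothing is touching the key at (122,190). Handing in.

```bash
python3 -c "
from h import *
bot.close_job(); print('done')"
```

```text
the job is handed in; nothing more can be done
done
```

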